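# Change the lens in the sprung V-block

## Task

Change the lens on the lab bench: take the slim lens barrel out of the V-block and lay it neatly in the free cradle of the low shelf, in row with the other barrels and centred like them, then let go of it. Then take the one thick lens barrel from the shelf, seat it in the V-block, centred lengthwise and lying along the V, and press it down, bearing on both flanks of the V alike, until the sprung V-block has sunk to about half of its 12 mm travel. Finish while holding the lens pressed there, without letting go, and leave the two spare slim barrels and everything else on the bench where they are.

Things in the scene. Friction and masses are not known exactly. Their poses are not given: they have to be found in the camera images.
- slim_lens_center (a point): the slim aluminium lens barrel that lies in the V-block at the start: plain cylinder 26 mm in diameter, 56 mm long, dark bands near its ends, about 80 g. The point is its centre (on the axis, mid-length); its x axis runs along the barrel, whose flat ends are the handiest place to grip (fingers over both ends, closing 56 mm)
- thick_lens_center (a point): the thick aluminium lens barrel, lying in one of the shelf's cradles: cylinder 36 mm in diameter, 56 mm long, about 150 g. The point is its centre; its x axis runs along the barrel. Flat ends, 56 mm apart
- spare_a_center (a point): a spare slim barrel in the shelf (26 mm diameter, 56 mm long), to be left there; its centre, x along the barrel
- spare_b_center (a point): the other spare slim barrel in the shelf (26 mm diameter, 56 mm long), to be left there; its centre, x along the barrel
- shelf: low fixed grey shelf, 192 mm long (its y axis), board 34 mm wide (its x axis; end feet 46 mm), with four white cradles 44 mm apart: shallow Vs along x, slopes 30 degrees from level, bottom line 33 mm and edges 40 mm above the bench. Origin: centre of its underside, on the bench. Barrels overhang the board by 11 mm at both ends. A thin paper strip lies in the cradle free at the start
- place0 (a point): cradle 0 of the shelf (0 at the shelf's -y end, 3 at its +y end): where the centre of a slim barrel is when it lies in it, 48 mm above the bench (a thick one's centre is 5.8 mm higher); axes as the shelf's. Free if no barrel's centre is near it
- place1 (a point): cradle 1 of the shelf (0 at the shelf's -y end, 3 at its +y end): where the centre of a slim barrel is when it lies in it, 48 mm above the bench (a thick one's centre is 5.8 mm higher); axes as the shelf's. Free if no barrel's centre is near it
- place2 (a point): cradle 2 of the shelf (0 at the shelf's -y end, 3 at its +y end): where the centre of a slim barrel is when it lies in it, 48 mm above the bench (a thick one's centre is 5.8 mm higher); axes as the shelf's. Free if no barrel's centre is near it
- place3 (a point): cradle 3 of the shelf (0 at the shelf's -y end, 3 at its +y end): where the centre of a slim barrel is when it lies in it, 48 mm above the bench (a thick one's centre is 5.8 mm higher); axes as the shelf's. Free if no barrel's centre is near it
- stand: fixed dark steel base under the V-block, 74 by 74 mm, 24 mm high; origin at the centre of its underside, on the bench; its x axis runs along the V
- v_seat (a point): the bottom line of the V, mid-length, on the aluminium V-block; moves with it; 50 mm above the bench when the block is up. x along the V, z up. Flanks at 45 degrees, 26 mm deep along the slope, 32 mm long along x: a 56 mm barrel overhangs by 12 mm at both ends. A seated slim barrel's axis is 18.4 mm above this point, a thick one's 25.5 mm
- vblock (a joint): how far the V-block has sunk on its springs, m: 0 up, 0.012 fully down. It stays up under a lens's weight (the springs are preloaded): pushing starts to move it at about 4 N, then it takes 1 N more per mm. It does not give sideways: a lens gripped even half a millimetre off the V's middle bears on one flank only, so let it settle freely in the V, then grip it again (or push on its top) and press straight down
- jar: small amber glass jar with a white lid, 38 mm across, 45 mm high, a bystander between the shelf and the stand; origin under its base
- dish: low open glass dish, 60 mm across, 14 mm high, a bystander; origin under its base
- driver: screwdriver lying on the bench near the robot, 150 mm long, a bystander
- amber: amber reagent bottle, 66 mm across, 150 mm high, a bystander beyond the work; origin under its base
- beaker: glass beaker, 68 mm across, 85 mm high, a bystander beyond the work; origin under its base
- flask: conical glass flask, 74 mm across the base, 110 mm high, a bystander beyond the work; origin under its base
- tub: white plastic tub with a blue lid, 56 mm across, 70 mm high, a bystander at the left; origin under its base
Not all that is in view belongs to the job. What is shaped like the part that bears thick_lens_center but yellow is not meant.

How it is judged:
By the outcome, as a careful person would: the job done as asked, in the order asked, and still so for the second after the job is handed in, while the arm keeps its last pose, push and grip.
It also fails if it takes over 61 s, if anything falls off the work surface, if the arm or the gripper's body presses on something with over 40 N, if the wrist force passes 120 N, or if a joint passes its speed limit or range.

## Robot

A 7-joint arm with a two-finger parallel gripper is mounted at the origin on the work surface. World frame = base frame: x ahead of the robot, y to its left, z up, the work surface at z = 0. Lengths are in m, angles in rad, forces in N, time in s.
With the tool pointing down it reaches from about 0.35 to 0.9 m from the base axis. Payload 8.1 kg.
Tool frame: the origin (TCP) lies at the very end of the fingers, on their centre line; the grasp point (between the pads) lies 19 mm behind it; z points along the fingers, y is the line along which they close (so a half turn about z gives the same grasp; the last joint's range is limited). The gripper opens to 92 mm and grips with 3 to 60 N. Pads are 19 mm wide; open, the fingers measure 130 mm over their backs; the gripper's body (75 mm by 190 mm) begins 47 mm behind the grasp point.
Start: joints at [-1.208, 0.434, 0.025, 1.573, -0.012, 1.134, -0.075], TCP at [0.281, 0.558, 0.227] pointing down, gripper open.
Joint ranges: [-2.62, 2.62], [-0.44, 2.09], [-1.27, 1.32], [0.08, 2.57], [-1.32, 4.46], [0.12, 2], [-2.74, 2.74]. Speed limits (rad/s): [2.22, 2.22, 3.01, 3.01, 3.14, 3.14, 3.14].

## Interface

Orientations are given as a rotation vector (axis times angle).
In Python, from cell import bot, open_gripper, gripper_close, sensors, cams gives the robot as it stands. Calls block until the motion is done:
- bot.move_ptp(position, orientation): joint-space move of the TCP to a pose.
- bot.servo_line(position, max_speed=0.15, rot=None, force_limit=None): straight line of the TCP; rot=None keeps the orientation; max_speed is the mean speed in m/s. With force_limit (N) it stops when the force on the tool has changed by that much, and returns True; else False.
- bot.set_joints(angles): joint-space move.
- open_gripper() and gripper_close(f_grip=None): open the fingers fully, or close them until they stop; f_grip is the grip in N (None keeps the last).
- bot.sleep(seconds).
- bot.ik(position, orientation): joint angles nearest the present ones, or None.
- sensors.get_obs(): the state.
- cams.capture(name): name is "scene" or "top" or "wrist"; returns (picture, depth): 384x512x3 uint8, red, green, blue; 384x512 float32, m along the optical axis (not along the pixel's ray), 0 where there is no reading.
- cams.camera_model(name): a dict with "fx", "fy", "cx", "cy" (pixels), "view" (4x4, takes a point from world to camera coordinates). Camera axes: x right, y down, z forward; pixel columns grow to the right and rows downward; lengths in m; the calibration is good to about 2 mm. A picture is of the moment at which its call begins: read the wrist's pose just before it. camera_model takes no time and is no camera call; for the wrist camera it gives the pose at the moment of the call.
A pose or a line that the arm cannot do raises bot.IKError and nothing moves.
- bot.sign_off(): hands the job in; it is judged then, once.
The state is a dict: "time_s": time; "joint_pos": joint angles; "qvel": joint speeds; "tau": joint torques, N m; "tcp_pos": TCP position; "orientation": TCP orientation; "ft_force": force on the tool from outside, world axes, zero at the start; "torque": the same for the moment, N m; "gripper_width": finger opening in m; "grip_force": force on a finger pad.
Only numpy, scipy, OpenCV 4.12 (cv2) and the standard library are available. Lean on these libraries where they do the work, as an engineer would, in place of code of your own. Each camera call takes 0.05 s, during which the arm holds its last target. There are 200 camera calls.

## Working session

There is one attempt and no reset: what is moved stays moved. The work goes in short steps, each a Python script; the robot and the scene stay as the last script left them, time stands still between calls to the robot, and variables do not carry over. Pictures are saved under pics/ and viewed, at most 10 in all, crops included, and the job is handed in when it is done.

```bash
ls; mkdir -p pics; python3 - <<'E'
from cell import bot,sensors,cams
import cv2,numpy as np,pickle
d={}
for n in("scene","top"):
    p,z=cams.capture(n);m=cams.camera_model(n);d[n]=(p,z,m)
    cv2.imwrite(f"pics/{n}0.png",p[:,:,::-1])
    print(n,m["fx"],np.linalg.inv(m["view"]).round(3).tolist())
pickle.dump(d,open("d0.pkl","wb"))
o=sensors.get_obs();print(o["time_s"],o["orientation"],o["tcp_pos"])
E
```

```text
pics
scene 372.9189491280999 [[0.768, 0.435, -0.471, 1.0], [0.641, -0.515, 0.57, -0.443], [0.006, -0.739, -0.674, 0.71], [0.0, 0.0, 0.0, 1.0]]
top 354.21831738395406 [[-0.018, -0.992, 0.122, 0.477], [-1.0, 0.016, -0.017, 0.084], [0.015, -0.122, -0.992, 0.939], [0.0, 0.0, 0.0, 1.0]]
0.1 [-7.25167607e-01 -3.05656012e+00  2.18439057e-03] [0.28058014 0.55797815 0.22601673]
```

View pics/top0.png

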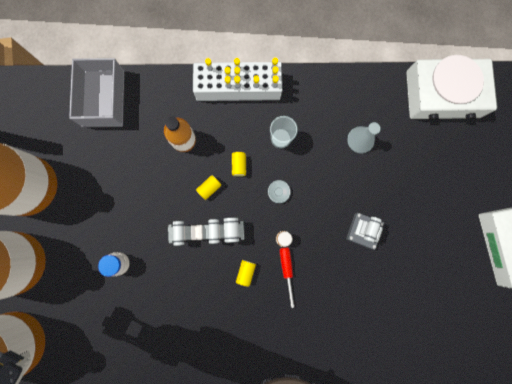

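View pics/scene0.png

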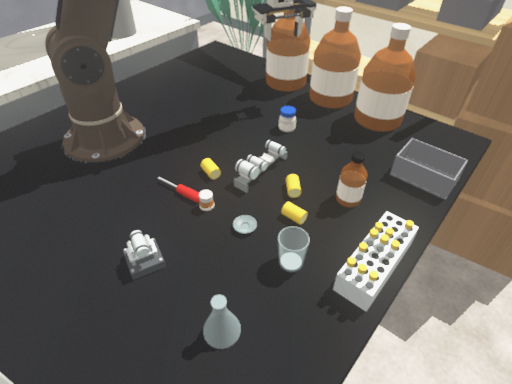

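View crops.

The top view shows the shelf around (206,232) with barrels near columns 178, 213 and 233, and a paper strip near 196 that marks the free cradle. The stand with the slim barrel is at (367,230), the jar at (284,239), and the yellow decoys at (239,164), (208,187) and (246,273). Next I'll enlarge the shelf and stand.

```bash
cat > h.py <<'E'
import numpy as np
def pt(m,u,v,h=None,z=None):
    "pixel -> world, on plane of height h or at depth z"
    T=np.linalg.inv(m["view"]); r=np.array([(u-m["cx"])/m["fx"],(v-m["cy"])/m["fy"],1])
    if z is None: z=(h-T[2,3])/(T[:3,:3]@r)[2]
    return T[:3,:3]@(r*z)+T[:3,3]
E
python3 - <<'E'
import pickle,cv2,numpy as np
from h import pt
p,z,m=pickle.load(open("d0.pkl","rb"))["top"]
a=cv2.resize(p[210:255,160:250],None,fx=8,fy=8,interpolation=cv2.INTER_CUBIC)
b=cv2.resize(p[208:253,340:395],None,fx=5,fy=5,interpolation=cv2.INTER_CUBIC)
c=np.zeros((590,720,3),np.uint8);c[:360]=a;c[365:590,:275]=b
cv2.imwrite("pics/c0.png",c[:,:,::-1])
for u,v in((178,232),(196,232),(213,230),(233,230),(367,230),(284,239)):
    print(u,v,pt(m,u,v,z=float(z[v,u])).round(4))
E
```

```text
178 232 [0.4882 0.2591 0.0625]
196 232 [0.4877 0.2187 0.0383]
213 230 [0.4916 0.1736 0.0605]
233 230 [0.4906 0.1238 0.0727]
367 230 [ 0.4849 -0.2033  0.073 ]
284 239 [ 0.4664 -0.0023  0.0456]
```

View pics/c0.png

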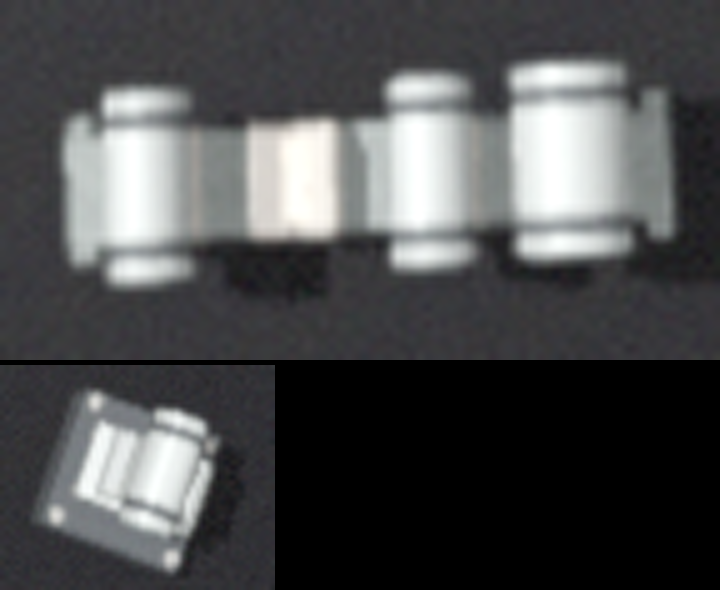

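In the crop, the barrels by height are: (149,185) slim with top at 62 mm, (430,172) slim at 61 mm, and (571,160) wider with top at 73 mm. The expected top for a thick barrel is 71.8 mm, so the one at (571,160), in cradle 0, is the thick lens. The free cradle with the paper strip is cradle 2 at about (293,180). The slim barrel in the V is at crop (168,472) with yaw about -19°. Now I'll take a close look with the wrist camera above the stand, then above the shelf.

```bash
cat >> h.py <<'E'
from scipy.spatial.transform import Rotation as Ro
def rv(a):
    "tool down, closing line at yaw a (rad)"
    y=np.array([np.cos(a),np.sin(a),0]);z=np.array([0,0,-1.]);x=np.cross(y,z)
    return Ro.from_matrix(np.c_[x,y,z]).as_rotvec()
E
python3 - <<'E'
import pickle,cv2,numpy as np
from h import *
from cell import bot,sensors,cams
m=pickle.load(open("d0.pkl","rb"))["top"][2]
A=lambda u,v:(160+(u+.5)/8-.5,210+(v+.5)/8-.5)
B=lambda u,v:(340+(u+.5)/5-.5,208+(v-365+.5)/5-.5)
th=pt(m,*A(571,160),h=.0538);sa=pt(m,*A(149,185),h=.048);sb=pt(m,*A(430,172),h=.048);sl=pt(m,*B(167,471),h=.0684)
print(th,sa,sb,sl,np.linalg.norm((th-sa)[:2]),np.linalg.norm((sb-sa)[:2]))
d=sa-th;shyaw=np.arctan2(d[1],d[0])-np.pi/2;print("yaw",np.degrees(shyaw))
out={}
def look(n,p,a):
    for k in (0,np.pi):
        q=bot.ik(p,rv(a+k));print(n,k,None if q is None else np.round(q,2))
    best=min((q for k in(0,np.pi) if (q:=bot.ik(p,rv(a+k))) is not None),key=lambda q:abs(q[6]))
    bot.set_joints(best)
    mm=cams.camera_model("wrist");im,z=cams.capture("wrist");out[n]=(im,z,mm)
    cv2.imwrite(f"pics/w_{n}.png",im[:,:,::-1]);T=np.linalg.inv(mm["view"]);print(sensors.get_obs()["time_s"],T[:3,3],T[:3,2])
look("shelf",[*( (th+sa)/2)[:2],.25],shyaw)
look("stand",[*sl[:2],.22],np.radians(-19))
pickle.dump(out,open("d1.pkl","wb"))
for n in out:
    mm=out[n][2]
    for q in(th,sa,sb,sl):
        c=mm["view"]@[*q,1];print(n,mm["cx"]+mm["fx"]*c[0]/c[2],mm["cy"]+mm["fy"]*c[1]/c[2])
E
```

```text
[0.49203936 0.12981629 0.0538    ] [0.48666444 0.26151456 0.048     ] [0.48917538 0.17411614 0.048     ] [ 0.48762055 -0.21980129  0.0684    ] 0.13180790787355254 0.0874344794716345
yaw 2.3370784991544125
shelf 0 [-0.81  0.26  0.41  1.8  -0.11  1.1  -0.32]
shelf 3.141592653589793 [-0.32  0.27 -0.2   1.76  0.06  1.11  2.64]
1.7 [0.48608093 0.26484643 0.40736076] [ 0.00990733 -0.24488618 -0.96950121]
stand 0 [-0.27  0.35  0.79  1.85 -0.28  1.06  0.3 ]
stand 3.141592653589793 [-0.48  0.48  1.17  1.86 -0.49  1.13 -2.61]
3.2917 [ 0.5097325  -0.15445709  0.37748161] [-0.08003651 -0.23164335 -0.96950272]
shelf 253.0978187714308 227.8412271706469
shelf 253.58015923454735 119.6517367515274
shelf 252.39875084966758 192.397485113562
shelf 239.58975230768533 451.33931575298595
stand 122.91970626255466 -209.806915927353
stand 45.40275624518884 -414.256056748374
stand 99.78492139206597 -267.4349612940622
stand 253.3168837098131 184.05250562001015
```

```bash
python3 - <<'E'
import pickle,cv2,numpy as np
o=pickle.load(open("d1.pkl","rb"))
a=cv2.resize(o["shelf"][0][95:265,195:315],None,fx=3.4,fy=3.4,interpolation=cv2.INTER_CUBIC)
b=cv2.resize(o["stand"][0][125:245,205:302],None,fx=4,fy=4,interpolation=cv2.INTER_CUBIC)
c=np.zeros((590,800,3),np.uint8);c[:578,:408]=a;c[:480,412:800]=b
cv2.imwrite("pics/c1.png",c[:,:,::-1])
E
```

```text
(no output)
```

View pics/c1.png

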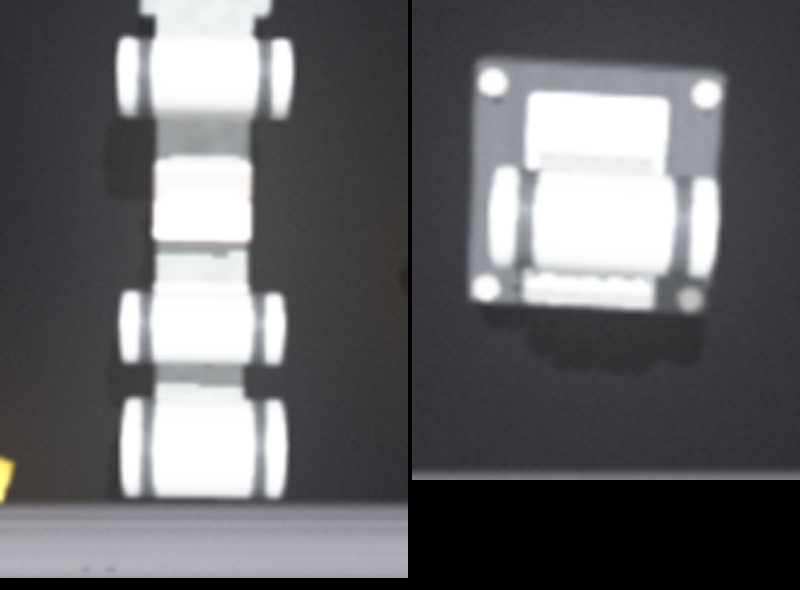

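The wrist view shows slim barrels at crop (205,78) and (202,328), the thick one at (204,447), and the free cradle's strip at about (203,200). In the stand half, the slim lens is at (604,221), turned about 3° from the tool's axis.

```bash
python3 - <<'E'
import pickle,numpy as np
from h import *
from cell import bot
o=pickle.load(open("d1.pkl","rb"));ms=o["shelf"][2];mt=o["stand"][2]
A=lambda u,v:(195+(u+.5)/3.4-.5,95+(v+.5)/3.4-.5)
B=lambda u,v:(205+(u-412+.5)/4-.5,125+(v+.5)/4-.5)
sa=pt(ms,*A(205,78),h=.050);sb=pt(ms,*A(202,328),h=.049);th=pt(ms,*A(204,447),h=.0555)
print(sa,sb,th,np.linalg.norm((sa-sb)[:2]),np.linalg.norm((sa-th)[:2]))
for q in (sb,th):
    d=sa-q;print("shelf yaw",np.degrees(np.arctan2(d[1],d[0]))-90)
for a,b,h in(((489,217),(718,227),.0684),((493,82),(706,95),.024),((486,288),(690,299),.024),((527,98),(668,100),.0684),((525,305),(655,307),.06)):
    p,q=pt(mt,*B(*a),h=h),pt(mt,*B(*b),h=h);d=q-p;print((p+q)/2,np.linalg.norm(d),np.degrees(np.arctan2(d[1],d[0])))
for c in((604,221),):print(pt(mt,*B(*c),h=.0695))
E
```

```text
[0.48812864 0.26392097 0.05      ] [0.4911374  0.17608539 0.049     ] [0.49383668 0.1328344  0.0555    ] 0.08788709729822604 0.13121078111737444
shelf yaw 1.9618691626761944
shelf yaw 2.4933157770033603
[ 0.48819763 -0.21552565  0.0684    ] 0.06032727682990977 -21.361258919475713
[ 0.49688689 -0.18615319  0.024     ] 0.06248338623715426 -22.284629161852955
[ 0.47342032 -0.24387965  0.024     ] 0.06241779625685939 -22.003864280380522
[ 0.49711992 -0.18452639  0.0684    ] 0.03618319281976758 -19.62389514014827
[ 0.47645253 -0.23830938  0.06      ] 0.035774117605454125 -19.720104879060735
[ 0.48845847 -0.21508696  0.0695    ]
```

```bash
cat >> h.py <<'E'
from cell import bot,open_gripper,gripper_close,sensors,cams
def st(s=""):
    o=sensors.get_obs();print(s,"t",round(o["time_s"],2),"tcp",o["tcp_pos"].round(4),"F",np.round(o["ft_force"],1),"w",round(o["gripper_width"],4),"g",np.round(o["grip_force"],1));return o
E
python3 - <<'E'
from h import *
sx,sy=.4883,-.2153;yaw=np.radians(-21.5)
bot.move_ptp([sx,sy,.12],rv(yaw));st()
print(bot.servo_line([sx,sy,.0494],.12,force_limit=6));st()
gripper_close(15);st("grip")
bot.servo_line([sx,sy,.14],.12);o=st("lift")
bot.move_ptp([.4899,.2201,.11],rv(np.radians(2.3)));st("over")
if o["gripper_width"]>.05:
    print(bot.servo_line([.4899,.2201,.040],.1,force_limit=5))
    print(bot.servo_line([.4899,.2201,.028],.03,force_limit=2.5));st("down")
E
```

```text
t 3.77 tcp [ 0.4886 -0.2151  0.1204] F [-0.7 -0.6 -0.1] w 0.092 g 0.0
False
 t 4.52 tcp [ 0.4889 -0.2157  0.0503] F [ 0.1 -0.3  0.1] w 0.0919 g 0.0
grip t 5.17 tcp [ 0.4884 -0.2153  0.0495] F [-0.4  0.6  1.9] w 0.0557 g 15.0
lift t 6.08 tcp [ 0.4879 -0.215   0.1394] F [-1.1  0.2 -1.9] w 0.056 g 15.0
over t 7.69 tcp [0.4906 0.2185 0.1102] F [ 0.4 -0.3 -0.5] w 0.056 g 15.0
False
True
down t 8.94 tcp [0.4901 0.2202 0.0288] F [-0.1 -0.7  0.5] w 0.0558 g 15.0
```

```bash
python3 - <<'E'
from h import *
import cv2,pickle
open_gripper();bot.sleep(.3);st("open")
bot.servo_line([.4899,.2201,.13],.15)
bot.move_ptp([.491,.175,.23],rv(np.radians(2.3)));bot.sleep(.3)
mm=cams.camera_model("wrist");im,z=cams.capture("wrist");pickle.dump((im,z,mm),open("d2.pkl","wb"))
c=cv2.resize(im[60:290,185:325],None,fx=2.6,fy=2.6,interpolation=cv2.INTER_CUBIC)
cv2.imwrite("pics/c2.png",c[:,:,::-1])
E
```

```text
open t 10.01 tcp [0.4896 0.2201 0.0288] F [-0.1  0.5  0.1] w 0.0918 g 0.0
```

View pics/c2.png

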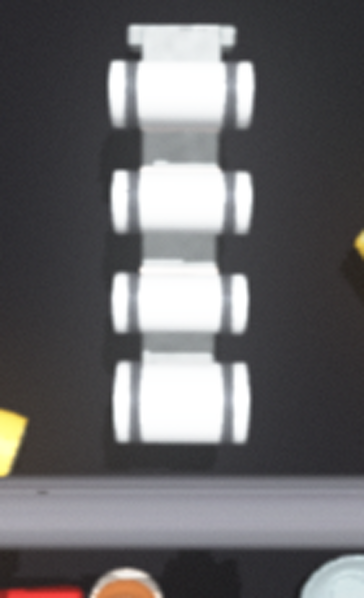

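All four barrels are in row: their crop mid-columns are 182, 182 (the new one), 180 and 182, evenly spaced. Next I'll look at the empty V to find its true lengthwise centre.

```bash
python3 - <<'E'
from h import *
import cv2,pickle
bot.move_ptp([.486,-.215,.17],rv(np.radians(-21.5)));bot.sleep(.3)
mm=cams.camera_model("wrist");im,z=cams.capture("wrist");pickle.dump((im,z,mm),open("d3.pkl","wb"))
c=mm["view"]@[.486,-.215,.05,1];u=int(mm["cx"]+mm["fx"]*c[0]/c[2]);v=int(mm["cy"]+mm["fy"]*c[1]/c[2]);print(u,v,z[v,u])
r0,c0=v-65,u-65;print(r0,c0)
c=cv2.resize(im[r0:r0+130,c0:c0+130],None,fx=4.5,fy=4.5,interpolation=cv2.INTER_CUBIC)
cv2.imwrite("pics/c3.png",c[:,:,::-1]);st()
# point cloud of everything above 45 mm near the stand
V,U=np.mgrid[r0:r0+130,c0:c0+130];zz=z[V,U]
T=np.linalg.inv(mm["view"]);P=np.c_[((U-mm["cx"])/mm["fx"]*zz).ravel(),((V-mm["cy"])/mm["fy"]*zz).ravel(),zz.ravel()]@T[:3,:3].T+T[:3,3]
P=P[(P[:,2]>.053)&(P[:,2]<.075)]
r=cv2.minAreaRect(P[:,:2].astype(np.float32)*1000);print(r,P[:,2].max(),len(P))
E
```

```text
253 190 0.28605968
125 188
 t 13.52 tcp [ 0.4862 -0.2145  0.17  ] F [ 0.1 -0.5  0.2] w 0.0921 g 0.0
((484.9215393066406, -214.6739501953125), (48.54619598388672, 31.927104949951172), 67.56964874267578) 0.06978313270243275 1537
```

View pics/c3.png

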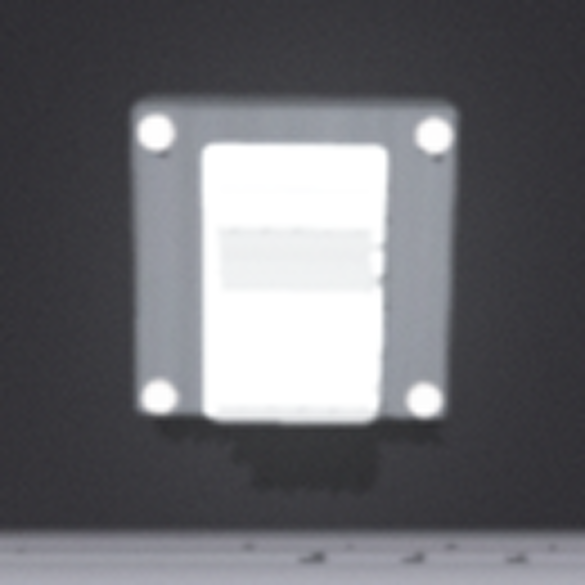

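The empty V gives centre (0.4849, -0.2147), length 31.9 mm (nominal 32) and yaw about -22.2°. Now I'll fetch the thick lens and set it in the V.

```bash
python3 - <<'E'
from h import *
t=[.4937,.1326]
bot.move_ptp([*t,.13],rv(np.radians(2.3)));st()
print(bot.servo_line([*t,.0348],.12,force_limit=6));st()
gripper_close(25);o=st("grip")
bot.servo_line([*t,.15],.12);st("lift")
v=[.4849,-.2147];R=rv(np.radians(-22.2))
bot.move_ptp([*v,.13],R);bot.sleep(.2);o=st("over")
if o["gripper_width"]>.05:
    print(bot.servo_line([*v,.064],.1,force_limit=5));bot.sleep(.3)
    print(bot.servo_line([*v,.0555],.02,force_limit=2.5));st("down")
E
```

```text
t 14.83 tcp [0.4942 0.1311 0.1303] F [ 0.7 -0.1 -1.5] w 0.0919 g 0.0
False
 t 15.78 tcp [0.4942 0.1324 0.0353] F [-0.2  0.2  0.1] w 0.0922 g 0.0
grip t 16.43 tcp [0.4937 0.1327 0.0349] F [-0.8  0.7  1.6] w 0.056 g 25.0
lift t 17.54 tcp [0.4932 0.1326 0.1494] F [ 0.5  0.2 -2.7] w 0.0559 g 25.0
over t 19.05 tcp [ 0.4855 -0.2134  0.1299] F [ 0.5  0.3 -2.4] w 0.0563 g 25.0
False
True
down t 20.55 tcp [ 0.4851 -0.2143  0.0565] F [1.3 0.9 2.2] w 0.0557 g 25.0
```

```bash
python3 - <<'E'
from h import *
import cv2,pickle
v=[.4849,-.2147]
open_gripper();bot.sleep(.4);st("open")
bot.servo_line([*v,.17],.15);bot.sleep(.3)
mm=cams.camera_model("wrist");im,z=cams.capture("wrist");tp,_=cams.capture("top")
r0,c0=125,188
c=np.zeros((585,800,3),np.uint8)
c[:,:585]=cv2.resize(im[r0:r0+130,c0:c0+130],None,fx=4.5,fy=4.5,interpolation=cv2.INTER_CUBIC)
c[:360,590:]=cv2.resize(tp[205:265,160:195+0],(210,360),interpolation=cv2.INTER_CUBIC)
c[:,590:]=0;c[:120,590:]=cv2.resize(tp[212:252,165:235],(210,120),interpolation=cv2.INTER_CUBIC)
cv2.imwrite("pics/c4.png",c[:,:,::-1])
V,U=np.mgrid[r0:r0+130,c0:c0+130];zz=z[V,U]
T=np.linalg.inv(mm["view"]);P=np.c_[((U-mm["cx"])/mm["fx"]*zz).ravel(),((V-mm["cy"])/mm["fy"]*zz).ravel(),zz.ravel()]@T[:3,:3].T+T[:3,3]
Q=P[(P[:,2]>.078)&(P[:,2]<.1)]
print(cv2.minAreaRect(Q[:,:2].astype(np.float32)*1000),np.percentile(P[:,2],[99]),len(Q));st()
E
```

```text
open t 21.72 tcp [ 0.4846 -0.2142  0.0566] F [-0.5  0.5  0.4] w 0.0918 g 0.0
((484.4052734375, -212.8102264404297), (34.132118225097656, 56.177860260009766), 68.12474822998047) [0.25200997] 2718
 t 23.02 tcp [ 0.4847 -0.2147  0.1697] F [-0.4 -0.9 -0.4] w 0.0916 g 0.0
```

View pics/c4.png

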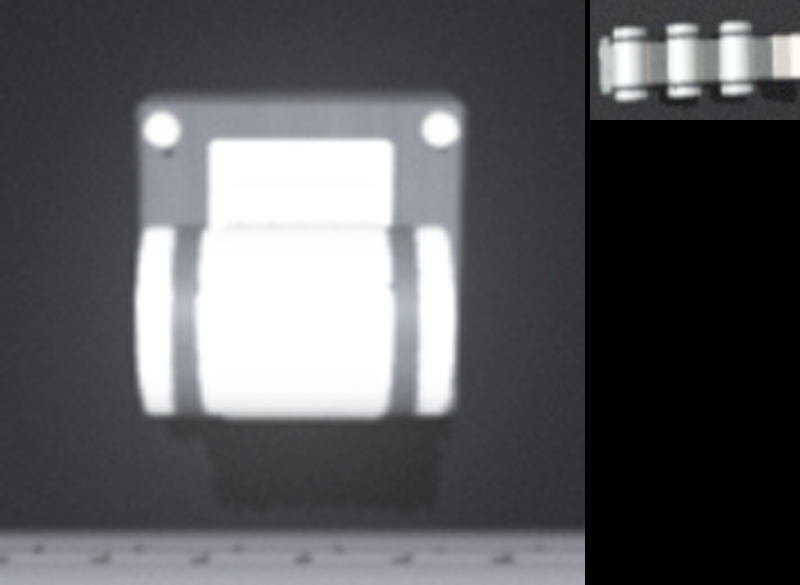

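The thick lens lies seated along the V, about 0.8 mm short lengthwise: its mid-column is 296, against about 300 for the block. The three slim barrels are lined up on the shelf. I'll re-grip with that shift, then press.

```bash
cat >> h.py <<'E'
def avg(s):
    F=[];X=[];M=[]
    for _ in range(20):
        o=sensors.get_obs();F.append(o["ft_force"]);X.append(o["tcp_pos"]);M.append(o["torque"]);bot.sleep(.02)
    F,X,M=(np.mean(k,0) for k in(F,X,M));a=np.radians(-22.2);u=np.array([np.cos(a),np.sin(a)]);w=np.array([-u[1],u[0]])
    print(s,"tcp",X.round(4),"Fu,w,z",(F[:2]@u).round(2),(F[:2]@w).round(2),F[2].round(2),"Mu,w",(M[:2]@u).round(3),(M[:2]@w).round(3),"t",o["time_s"],o["gripper_width"],o["grip_force"]);return X,F
E
python3 - <<'E'
from h import *
v=[.4859,-.2143];R=rv(np.radians(-22.2))
bot.servo_line([*v,.09],.12,rot=R);avg("free")
print(bot.servo_line([*v,.0562],.06,force_limit=6))
gripper_close(40);bot.sleep(.3);avg("grip")
bot.servo_line([*v,.0532],.02);bot.sleep(.2);avg("3mm")
E
```

```text
free tcp [ 0.4863 -0.2145  0.0906] Fu,w,z 0.02 0.18 0.07 Mu,w -0.116 0.042 t 24.1583 0.09188281015723034 0.0
False
grip tcp [ 0.4859 -0.2142  0.0562] Fu,w,z -1.06 0.83 1.88 Mu,w 0.091 0.271 t 26.1667 0.055877253270892976 40.000357031822205
3mm tcp [ 0.4859 -0.2142  0.0532] Fu,w,z -2.04 1.95 4.81 Mu,w 0.279 0.531 t 27.0 0.05596225822592812 40.00088632106781
```

```bash
python3 - <<'E'
from h import *
a=np.radians(-22.2);w=np.array([-np.sin(a),np.cos(a)])
v=np.array([.4859,-.2143])
for k in(.0003,.0006):
    p=v+k*w;bot.servo_line([*p,.0532],.02);bot.sleep(.2);avg(f"w+{k}")
E
```

```text
w+0.0003 tcp [ 0.4859 -0.2142  0.0532] Fu,w,z -2.5 0.05 4.63 Mu,w -0.149 0.603 t 27.7833 0.055847653842618104 40.00086843967438
w+0.0006 tcp [ 0.486  -0.2141  0.0532] Fu,w,z -2.76 -4.09 4.75 Mu,w -0.973 0.68 t 28.5667 0.05558096901900856 40.00056445598602
```

```bash
python3 - <<'E'
from h import *
a=np.radians(-22.2);w=np.array([-np.sin(a),np.cos(a)])
v=np.array([.4859,-.2143])
p=v+.0003*w
bot.servo_line([*p,.0532],.02);bot.sleep(.2);avg("back")
bot.servo_line([*p,.0503],.02);bot.sleep(.3);avg("6mm")
E
```

```text
back tcp [ 0.486  -0.2141  0.0532] Fu,w,z -3.1 -4.14 4.81 Mu,w -1.001 0.703 t 29.35 0.05591166472104968 40.00067710876465
6mm tcp [ 0.486  -0.2141  0.0505] Fu,w,z -3.78 -3.63 7.5 Mu,w -0.959 0.881 t 30.275 0.0558095180275091 40.00121533870697
```

Lateral load built up on one flank, so I'll back off, release, let the lens settle and re-grip.

```bash
python3 - <<'E'
from h import *
a=np.radians(-22.2);w=np.array([-np.sin(a),np.cos(a)])
p=np.array([.4859,-.2143])+.0003*w
bot.servo_line([*p,.0563],.03);bot.sleep(.2);avg("up")
open_gripper();bot.sleep(.4);avg("open")
gripper_close(40);bot.sleep(.3);X,F=avg("grip")
bot.servo_line([*p,.0533],.02);bot.sleep(.2);avg("3mm")
E
```

```text
up tcp [ 0.4864 -0.2138  0.0563] Fu,w,z 0.36 -1.04 2.16 Mu,w -0.268 -0.051 t 31.1583 0.055690717482784445 40.00011920928955
open tcp [ 0.486  -0.214   0.0563] Fu,w,z 0.2 0.08 0.09 Mu,w -0.105 0.047 t 32.6583 0.09170822467315765 0.0
grip tcp [ 0.486  -0.214   0.0563] Fu,w,z 0.14 -0.22 0.14 Mu,w -0.117 -0.008 t 33.95 0.055987271994725175 39.99955415725708
3mm tcp [ 0.486  -0.214   0.0534] Fu,w,z -0.86 0.17 4.66 Mu,w -0.061 0.248 t 34.7833 0.05547377638100947 40.00037670135498
```

```bash
python3 - <<'E'
from h import *
a=np.radians(-22.2);w=np.array([-np.sin(a),np.cos(a)])
p=np.array([.4859,-.2143])+.0003*w
bot.servo_line([*p,.0501],.02);bot.sleep(.4);avg("6mm")
import cv2
s,_=cams.capture("scene");wi,_=cams.capture("wrist")
c=np.zeros((560,800,3),np.uint8);c[:480,:400]=cv2.resize(s[200:296,90:170],(400,480));c[:300,400:]=cv2.resize(wi,(400,300))
cv2.imwrite("pics/c5.png",c[:,:,::-1])
E
```

```text
6mm tcp [ 0.4861 -0.214   0.0503] Fu,w,z -1.87 0.77 7.67 Mu,w -0.033 0.431 t 35.825 0.05597695395142971 40.00109553337097
```

View pics/c5.png

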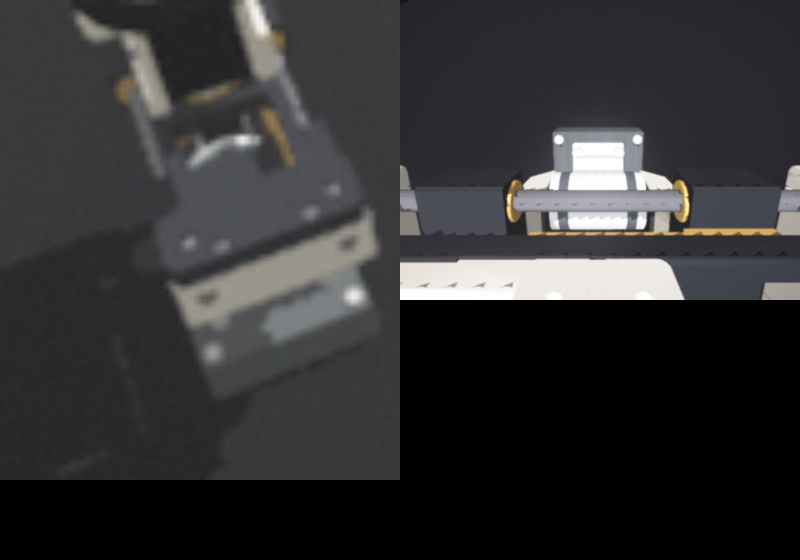

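The wrist view shows the lens gripped and centred on the block: mid-column 599 against 598. Side load across the V is only 0.8 N against 7.7 N downwards, and the block has sunk about 5 to 6 mm. Handing in.

```bash
python3 -c "
from h import *
print(bot.sign_off())"
```

```text
the job is handed in; nothing more can be done
None
```

The job is handed in at about 36 s: the slim lens lies in the free cradle in row with the others, and the thick lens is held centred in the V, pressed down an estimated 5 to 6 mm (not measured directly) with near-even load on both flanks.

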